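# Index the work four clicks on

## Robot

A 6-joint arm with a two-finger parallel gripper is mounted at the origin on a cart in front of the work surface, level with it; the furniture and walls round the work are solid. World frame = base frame: x ahead of the robot, y to its left, z up, the work surface at z = 0. Lengths are in m, angles in rad, forces in N, time in s.
With the tool pointing down it reaches from about 0.25 to 0.85 m from the base axis. Payload 12.5 kg.
Tool frame: the origin (TCP) lies on the centre line of the jaws, within the pads' length; the fingertips stand 11 mm ahead of it and the grasp point (between the pads) lies 8 mm behind it; z points along the fingers, y is the line along which they close (so a half turn about z gives the same grasp; the last joint's range is limited). The gripper opens to 93 mm and grips with 3 to 60 N. Pads are 15 mm wide; open, the fingers measure 128 mm over their backs; the gripper's body (75 mm by 188 mm) begins 65 mm behind the grasp point.
Start: joints at [-1.275, 0.351, 1.652, -0, 1.139, -0.085], TCP at [0.204, -0.511, 0.23] pointing down, gripper open.
Joint ranges: [-2.75, 2.75], [-0.79, 2.1], [0.01, 2.65], [-1.57, 4.71], [0.07, 3.14], [-2.87, 2.87]. Speed limits (rad/s): [2.22, 2.22, 2.79, 3.14, 3.14, 3.14].

## Interface

Orientations are given as [roll, pitch, yaw] about the fixed x, y, z axes, in that order (R = Rz(yaw) Ry(pitch) Rx(roll)).
In Python, from workcell import ctrl gives the robot as it stands. The module is installed in compiled form; this text tells all that it offers.
- The arm moves only by the tool apply_moves, never from a script. Its argument "motion" is a list of rows, each a list of 3 entries, a list of its own where there are three numbers: the turn, a rotation vector about the tool's x, y, z in rad, then the shift along the tool's x, y, z in cm, then the closure, from 0 (fully open) to 1 (shut). A call has 1 to 20 rows; each row shifts and turns the commanded pose from where the row before left it, along the tool's axes as they then stand; what a row does not reach is not made up. A row lasts 1/8 s, in which the tool goes at most 62.5 mm and 10.7 degrees, less where a joint would pass 70% of its speed; a pose out of reach is approached as far as the arm can. A call is refused whole if a number of a shift passes 6.25 or a number of a turn 0.188, either way. A call with a gripper value outside its range is refused whole. The fingers move at their own pace and stop on an object; "squeeze" is the grip in N (left out, the last holds). Time passes only in rows, so rows that do not move let the fingers close. It gives the time, the measured TCP pose, the force, the opening and the grip force at its end, in the units of the state.
- ctrl.get_state(): the state, without advancing time (a new reading comes with each control period).
- ctrl.snapshot(name): name is "scene" or "top"; returns (picture, depth): 480x640x3 uint8, blue, green, red; 480x640 float32, m along the optical axis (not along the pixel's ray), 0 where there is no reading.
- ctrl.camera_model(name): a dict with "intrinsics" (3x3 intrinsics, pixels), "distortion" ([k1, k2, p1, p2, k3] as OpenCV has them; the pictures are not rectified), "extrinsics" (4x4, takes a point from world to camera coordinates). Camera axes: x right, y down, z forward; pixel columns grow to the right and rows downward; lengths in m; the calibration is good to about 2 mm. A picture is of the moment at which its call begins. camera_model takes no time and is no camera call.
- ctrl.finish_job(): hands the job in; it is judged then, once.
Trained networks look in the newest picture that a camera, given by its name, has taken for a name from the list of things; names that differ only in an ending like _2 or _b are one class to them, and where a whole thing is asked for, a point or a joint stands for the part that bears it (a point fixed in the world has none). Each returns a list of dicts, best first, with "score" (0 to 1); they miss things now and then, are a little off and sometimes report something else, mostly with a low value. They report only what shows in the picture. A call takes as long as a camera call.
- ctrl.trace(camera, label): "pixels" (480x640 bool, what is visible of it) and "centre" ([row, column] in pixels, amid what is visible of it).
- ctrl.mark_of(camera, label): "centre" ([row, column] in pixels: a listed point, or the origin of a listed thing).
The state is a dict: "t": time; "q": joint angles; "dq": joint speeds; "joint_torque": joint torques, N m; "tool_pos": TCP position; "tool_rot": TCP orientation; "force": force on the tool from outside, world axes, zero at the start; "ft_torque": the same for the moment, N m; "finger_gap": opening from 0.0 (shut) to 1.0 (fully open); "finger_force": force on a finger pad.
Only numpy, scipy, OpenCV 4.12 (cv2) and the standard library are available. Lean on these libraries where they do the work, as an engineer would, in place of code of your own. Each camera call takes 0.05 s, during which the arm holds its last target. There are 200 camera calls.

## Task

Two index heads stand on the bench; the one that carries the round wooden knob has to be brought to its next layout position: with the fingertips, push one of its upright pegs to turn its dial clockwise (seen from above) exactly four clicks from where it stands, without going past the fourth, and leave it resting in that stop with the hand clear. Only push, do not pinch the pegs or pick anything up, and leave the other head and the things lying about where they are.

Things in the scene. Friction and masses are not known exactly. Their poses are not given: they have to be found in the camera images.
- head_round: The round-work index head, fixed: square grey base plate 150 x 150 mm, 16 mm thick, a 24 mm wide steel plunger block (top 36 mm up) on one corner, and a round aluminium dial (144 mm diameter, vertical axis through the centre of the plate, flat top 36 mm above the bench). In the middle of the dial sits a round turned knob of wood (56 mm wide, 22 mm tall). Origin: on the axis, on the underside; z up.
- head_round_dial (a joint): The round-work head's dial: grows clockwise seen from above. 18 click stops a turn, at whole multiples of 20 degrees (0.349 rad); starts at rest in stop 0; range -1.4 to 8.4 stops. A sideways push of 3 to 5 N on a peg takes it over a click; clearly past half way it snaps by itself into the next stop (up to 10 mm ahead of the finger) and stays; let go before half way it falls back.
- head_round_peg0 (a point): top centre of peg 0 of the round-work dial: four like upright steel pegs, 12 mm thick (16 mm foot), 30 mm tall, tops 66 mm above the bench, 58 mm from the axis, 90 degrees apart, turning with the dial; between them and round the wood in the middle it is free
- head_round_peg1 (a point): top centre of peg 1 of the round-work dial: four like upright steel pegs, 12 mm thick (16 mm foot), 30 mm tall, tops 66 mm above the bench, 58 mm from the axis, 90 degrees apart, turning with the dial; between them and round the wood in the middle it is free
- head_round_peg2 (a point): top centre of peg 2 of the round-work dial: four like upright steel pegs, 12 mm thick (16 mm foot), 30 mm tall, tops 66 mm above the bench, 58 mm from the axis, 90 degrees apart, turning with the dial; between them and round the wood in the middle it is free
- head_round_peg3 (a point): top centre of peg 3 of the round-work dial: four like upright steel pegs, 12 mm thick (16 mm foot), 30 mm tall, tops 66 mm above the bench, 58 mm from the axis, 90 degrees apart, turning with the dial; between them and round the wood in the middle it is free
- head_square: The other, square-work index head, fixed: square grey base plate 150 x 150 mm, 16 mm thick, a 24 mm wide steel plunger block (top 36 mm up) on one corner, and a round aluminium dial (144 mm diameter, vertical axis through the centre of the plate, flat top 36 mm above the bench). In the middle of the dial sits a square block of wood (46 x 46 x 22 mm). Origin: on the axis, on the underside; z up.
- head_square_dial (a joint): The square-work head's dial: grows clockwise seen from above. 18 click stops a turn, at whole multiples of 20 degrees (0.349 rad); starts at rest in stop 0; range -1.4 to 8.4 stops. A sideways push of 3 to 5 N on a peg takes it over a click; clearly past half way it snaps by itself into the next stop (up to 10 mm ahead of the finger) and stays; let go before half way it falls back.
- carpenter_pencil: flat carpenter pencil, 152 mm long, 14 x 7 mm, lying at the front edge; loose bystander
- ca_glue: small capped bottle, 32 mm wide, 91 mm tall, standing; loose bystander
- wax_tin: round flat tin, 78 mm wide, 31 mm tall, at the back left (a tall metal rail rises beyond the left edge of the bench: bring the arm in from the front); loose bystander
- pen_blank_2: square wooden stick, 20 x 20 x 122 mm, lying; loose bystander
- pen_blank_5: short square wooden stick, 19 x 19 x 63 mm, lying; loose bystander
- chuck_key: T-shaped steel key, 70 x 82 x 21 mm, lying; loose bystander
- head_square_peg0 (a point): top centre of peg 0 of the square-work dial: four like upright steel pegs, 12 mm thick (16 mm foot), 30 mm tall, tops 66 mm above the bench, 58 mm from the axis, 90 degrees apart, turning with the dial; between them and round the wood in the middle it is free

How it is judged:
By the outcome, as a careful person would: the job done as asked, in the order asked, and still so for the second after the job is handed in, with the robot touching nothing.
It also fails if it takes over 48 s, if anything falls off the work surface, if the arm or the gripper's body presses on something with over 40 N, if the wrist force passes 120 N, or if a joint passes its speed limit or range.

## Working session

There is one attempt and no reset: what is moved stays moved. The work goes in short steps, Python scripts to look and compute and a tool call to move; the robot and the scene stay as the last step left them, time stands still between calls to the robot, and variables do not carry over. Pictures are saved under pics/ and viewed, at most 10 in all, crops included, and the job is handed in when it is done.

Besides the shell and the picture viewer there is one more tool, called after "Request:" as a command line: name --argument value ..., lists and objects as JSON in quotes. apply_moves: Moves the arm, as the interface text tells. Its arguments: {"type":"object","properties":{"motion":{"type":"array","items":{"type":"array"}},"squeeze":{"type":"number"}},"required":["motion"]}

```bash
mkdir -p pics; cat > h.py <<'E'
import numpy as np, cv2
from workcell import ctrl
def px2w(cam, rc, z):
    m=ctrl.camera_model(cam); K=np.array(m["intrinsics"]);D=np.array(m["distortion"]);T=np.array(m["extrinsics"])
    p=cv2.undistortPoints(np.array([[[rc[1],rc[0]]]],float),K,D)[0,0]
    R=T[:3,:3];t=T[:3,3]; o=-R.T@t; d=R.T@np.array([p[0],p[1],1.])
    return o+d*(z-o[2])/d[2]
def w2px(cam,P):
    m=ctrl.camera_model(cam);T=np.array(m["extrinsics"])
    r,_=cv2.Rodrigues(T[:3,:3]); q,_=cv2.projectPoints(np.array(P,float).reshape(-1,1,3),r,T[:3,3],np.array(m["intrinsics"]),np.array(m["distortion"]))
    return q.reshape(-1,2)
E
python3 - <<'E'
from h import *
for c in("scene","top"):
    im,d=ctrl.snapshot(c); cv2.imwrite(f"pics/{c}0.png",im)
    for n,z in[("head_round",0.0),("head_square",0.)]+[(f"head_round_peg{i}",.066) for i in range(4)]+[("head_square_peg0",.066)]:
        for r in ctrl.mark_of(c,n)[:4]:
            print(c,n,round(r["score"],2),np.round(r["centre"],1),np.round(px2w(c,r["centre"],z),4))
s=ctrl.get_state();print(s)
E
```

```text
scene head_round 0.8 [274.7 357.1] [ 0.5385 -0.261   0.    ]
scene head_square 0.88 [244.9 247.4] [0.5127 0.0766 0.    ]
scene head_round_peg0 0.93 [249.7 381.6] [ 0.5735 -0.3051  0.066 ]
scene head_round_peg0 0.93 [242.  354.1] [ 0.574  -0.2285  0.066 ]
scene head_round_peg0 0.9 [263.8 359.9] [ 0.4792 -0.3001  0.066 ]
scene head_round_peg1 0.93 [249.7 381.6] [ 0.5735 -0.3051  0.066 ]
scene head_round_peg1 0.93 [242.  354.1] [ 0.574  -0.2285  0.066 ]
scene head_round_peg1 0.9 [263.8 359.9] [ 0.4792 -0.3001  0.066 ]
scene head_round_peg2 0.93 [249.7 381.6] [ 0.5735 -0.3051  0.066 ]
scene head_round_peg2 0.93 [242.  354.1] [ 0.574  -0.2285  0.066 ]
scene head_round_peg2 0.9 [263.8 359.9] [ 0.4792 -0.3001  0.066 ]
scene head_round_peg3 0.93 [249.7 381.6] [ 0.5735 -0.3051  0.066 ]
scene head_round_peg3 0.93 [242.  354.1] [ 0.574  -0.2285  0.066 ]
scene head_round_peg3 0.9 [263.8 359.9] [ 0.4792 -0.3001  0.066 ]
scene head_square_peg0 0.81 [229.6 230. ] [0.4534 0.0781 0.066 ]
top head_round 0.83 [234.1 367.5] [ 0.5404 -0.2628  0.    ]
top head_square 0.89 [247.6 225.5] [0.5133 0.0826 0.  
[... 1076 characters left out ...]
 223.3] [0.4627 0.074  0.066 ]
{'t': 0.8, 'q': array([-1.27460097e+00,  3.50676435e-01,  1.65177070e+00, -3.08376146e-06,
        1.13906724e+00, -8.45792711e-02]), 'dq': array([ 0.00018123,  0.00018678, -0.00117374,  0.00126677, -0.00044792,
        0.00041274]), 'joint_torque': array([-1.47420509e-03, -4.97214818e+01, -2.85481346e+01,  6.99216756e-02,
        2.20164779e-02,  1.12817156e-05]), 'tool_pos': array([ 0.20443823, -0.5106029 ,  0.22965662]), 'tool_rot': array([3.14151489e+00, 9.40354630e-06, 3.80775915e-01]), 'force': array([ 0.51287601, -0.62533648,  0.38468959]), 'ft_torque': array([ 0.03631652, -0.02363332, -0.03745729]), 'finger_force': 0.0, 'finger_gap': 0.9981383137465769}
```

```bash
python3 - <<'E'
import cv2
im=cv2.imread("pics/top0.png"); cv2.imwrite("pics/top0c.png",cv2.resize(im[150:330,280:520],None,fx=3.3,fy=3.3,interpolation=cv2.INTER_CUBIC))
E
```

```text
(no output)
```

View pics/scene0.png

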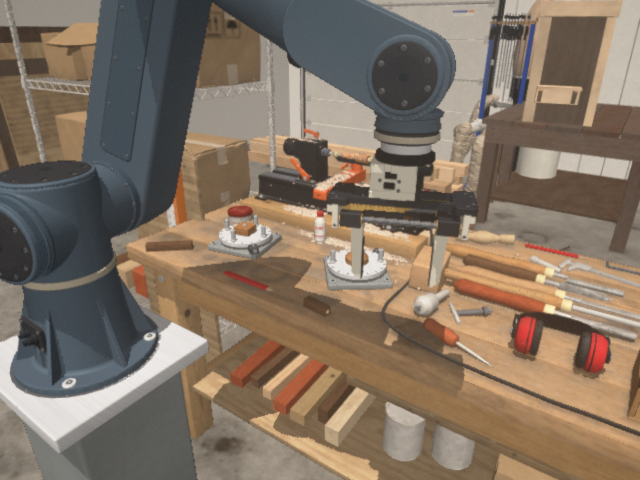

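View pics/top0.png

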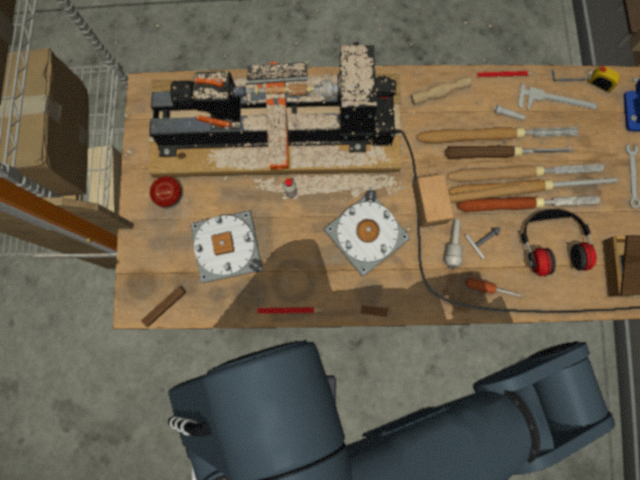

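View pics/top0c.png

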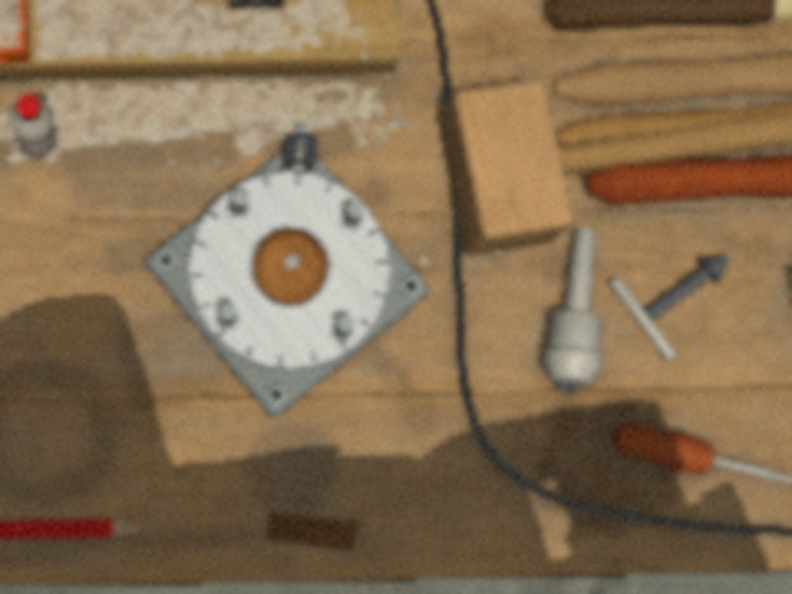

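```bash
cat > fit.py <<'E'
from h import *
from scipy.optimize import least_squares
def cloud(cam):
    im,d=ctrl.snapshot(cam); m=ctrl.camera_model(cam); T=np.array(m["extrinsics"])
    r,c=np.nonzero(d>0); p=cv2.undistortPoints(np.stack([c,r],1).astype(float)[:,None],np.array(m["intrinsics"]),np.array(m["distortion"]))[:,0]
    z=d[r,c]; P=(np.c_[p*z[:,None],z]-T[:3,3])@T[:3,:3]
    W=np.full((*d.shape,3),np.nan); W[r,c]=P; return im,W
def dial(cam,c0=(.541,-.262)):
    im,W=cloud(cam); dd=np.hypot(W[...,0]-c0[0],W[...,1]-c0[1])
    hsv=cv2.cvtColor(im,cv2.COLOR_BGR2HSV)
    near=(dd<.1)
    print("z dial med",np.nanmedian(W[...,2][near&(dd>.035)&(dd<.05)]))
    k=near&(hsv[...,1]<60)&(hsv[...,2]>150)
    k=cv2.morphologyEx(k.astype(np.uint8),cv2.MORPH_CLOSE,np.ones((7,7)))
    cs,_=cv2.findContours(k,cv2.RETR_EXTERNAL,cv2.CHAIN_APPROX_NONE); q=max(cs,key=cv2.contourArea)[:,0]
    P=np.array([px2w(cam,(y,x),.036)[:2] for x,y in q])
    f=least_squares(lambda v:np.hypot(*(P-v[:2]).T)-v[2],[*c0,.072],loss="soft_l1",f_scale=.001).x
    print(cam,"circle",np.round(f,4))
    pk=near&(dd>.045)&(dd<.072)&(W[...,2]>.055)&(W[...,2]<.075)
    n,l,st,ce=cv2.connectedComponentsWithStats(pk.astype(np.uint8))
    for i in range(1,n):
        w=W[l==i]; print("  blob",st[i,4],np.round(np.median(w,0),4), "ang",round(float(np.degrees(np.arctan2(*(np.median(w,0)[:2]-f[:2])[::-1]))),1))
    return im,f
def pegs(cam,c=None):
    Q=np.array([px2w(cam,r["centre"],.066)[:2] for r in ctrl.mark_of(cam,"head_round_peg0")[:4] if r["score"]>.4])
    c=np.array(c); v=Q-c; a=np.degrees(np.arctan2(v[:,1],v[:,0]))%360
    print(cam,"peg ang",np.round(a,1),"mod90",np.round(a%90,1),"r",np.round(np.hypot(*v.T)*1e3,1)); return Q
E
python3 - <<'E'
from fit import *
im,f=dial("top"); Q=pegs("top",f[:2])
def res(v):
    a=np.arctan2(*(Q-v[:2]).T[::-1]); k=np.round((a-v[2])/(np.pi/2)); t=v[2]+k*np.pi/2
    return (Q-v[:2]-.058*np.c_[np.cos(t),np.sin(t)]).ravel()
r=least_squares(res,[*f[:2],.65],loss="soft_l1",f_scale=.002); print("pegfit",np.round(r.x,4),np.degrees(r.x[2]),np.round(r.fun*1e3,1))
im,f2=dial("scene",f[:2]); pegs("scene",f[:2])
E
```

```text
z dial med 0.035729081358767525
top circle [ 0.5403 -0.2606  0.0708]
  blob 23 [ 0.5851 -0.224   0.0653] ang 39.3
  blob 26 [ 0.5755 -0.3048  0.0651] ang -51.5
  blob 25 [ 0.5042 -0.2128  0.066 ] ang 127.1
  blob 25 [ 0.4944 -0.295   0.0642] ang -143.2
top peg ang [131.  223.6 304.6] mod90 [41.  43.6 34.6] r [44.6 57.4 59.6]
pegfit [ 0.5445 -0.2659  0.6398] 36.658983843880684 [ 1.2 -7.6  0.9  0.3 -4.9  2.7]
z dial med -0.42742093304396583
scene circle [ 0.5151 -0.2744  0.0879]
  blob 27 [ 0.5709 -0.3041  0.0626] ang -28.1
  blob 26 [ 0.5012 -0.2138  0.0615] ang 102.9
scene peg ang [221.   38.6 123.  291.1] mod90 [41.  38.6 33.  21.1] r [52.9 50.3 58.5 55.4]
```

Request:
apply_moves --motion '[[[0,0,0],[3.66,-0.65,0],1],[[0,0,0],[3.66,-0.65,0],1],[[0,0,0],[3.66,-0.65,0],1],[[0,0,0],[3.66,-0.65,0],1],[[0,0,0],[3.66,-0.65,0],1],[[0,0,0],[3.66,-0.65,0],1],[[0,0,0],[3.66,-0.65,0],1],[[0,0,0],[3.66,-0.65,0],1],[[0,0,0],[3.66,-0.65,0],1],[[0,0,0],[3.66,-0.65,0],1],[[0,0,-0.18],[0,0,0],1],[[0,0,-0.18],[0,0,0],1],[[0,0,-0.18],[0,0,0],1],[[0,0,-0.18],[0,0,0],1],[[0,0,-0.18],[0,0,0],1],[[0,0,-0.18],[0,0,0],1],[[0,0,-0.18],[0,0,0],1],[[0,0,-0.18],[0,0,0],1],[[0,0,-0.18],[0,0,0],1],[[0,0,-0.18],[0,0,0],1]]' --squeeze 10

```text
t: 3.5
tool_pos: [0.52, -0.3142, 0.2296]
tool_rot: [-3.142, -0.0, 2.187]
force: [-0.1, 0.0, 1.2]
finger_gap: 0.007
finger_force: 0.0
```

Request:
apply_moves --motion '[[[0,0,-0.18],[0,0,0],1],[[0,0,-0.18],[0,0,0],1],[[0,0,-0.18],[0,0,0],1],[[0,0,-0.072],[0,0,0],1],[[0,0,0],[0,0,0],1],[[0,0,0],[0,0,0],1]]'

```text
t: 4.25
tool_pos: [0.52, -0.3142, 0.2296]
tool_rot: [3.142, -0.0, 2.791]
force: [-0.4, 0.2, 0.5]
finger_gap: 0.001
finger_force: 0.0
```

Request:
apply_moves --motion '[[[0,0,0],[0,0,3.2],1],[[0,0,0],[0,0,3.2],1],[[0,0,0],[0,0,3.2],1],[[0,0,0],[0,0,3.2],1],[[0,0,0],[0,0,1.5],1],[[0,0,0],[0,0,1.5],1],[[0,0,0],[0,0,0.8],1],[[0,0,0],[0,0,0.7],1],[[0,0,0],[0,0,0],1],[[0,0,0],[0,0,0],1]]'

```text
t: 5.5
tool_pos: [0.5203, -0.3144, 0.0571]
tool_rot: [-3.141, 0.001, 2.793]
force: [0.7, 0.1, -0.5]
finger_gap: 0.002
finger_force: 0.0
```

```bash
python3 - <<'E'
from h import *
im,d=ctrl.snapshot("scene"); cv2.imwrite("pics/scene1.png",cv2.resize(im[170:320,260:460],None,fx=4,fy=4,interpolation=cv2.INTER_CUBIC))
s=ctrl.get_state();print(s["force"],s["tool_pos"],s["t"])
E
```

```text
[ 0.58460018  0.7146811  -0.86846642] [ 0.52030502 -0.3143797   0.05711458] 5.55
```

View pics/scene1.png

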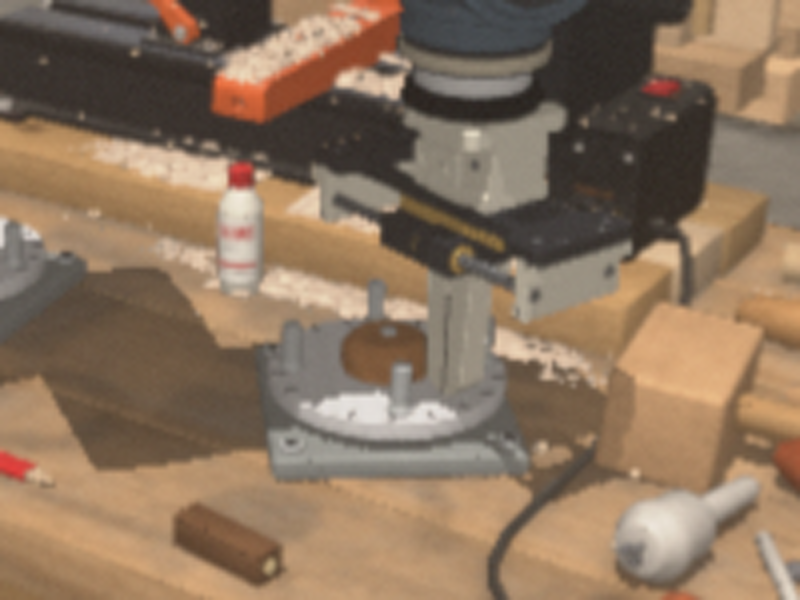

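Request:
apply_moves --motion '[[[0,0,0.0436],[0.253,0.0055,0],1],[[0,0,0.0436],[0.253,0.0055,0],1],[[0,0,0.0436],[0.253,0.0055,0],1],[[0,0,0.0436],[0.253,0.0055,0],1],[[0,0,0.0436],[0.253,0.0055,0],1],[[0,0,0.0436],[0.253,0.0055,0],1],[[0,0,0],[0,0,0],1],[[0,0,0],[0,0,0],1]]'

```text
t: 6.55
tool_pos: [0.5068, -0.3074, 0.0569]
tool_rot: [-3.142, 0.001, 2.532]
force: [-0.0, 0.5, 0.9]
finger_gap: 0.006
finger_force: 0.0
```

```bash
cat > st.py <<'E'
from h import *
s=ctrl.get_state(); v=s["tool_pos"][:2]-[.540,-.260]
print("t",s["t"],"r",np.hypot(*v)*1e3,"phi",np.degrees(np.arctan2(v[1],v[0]))%360,"yaw+90",(np.degrees(s["tool_rot"][2])+90)%360,"z",s["tool_pos"][2],"F",np.round(s["force"],1))
E
python3 st.py
```

```text
t 6.55 r 57.82104065866963 phi 234.98735104727575 yaw+90 235.08231506901868 z 0.05688332232174055 F [-0.   0.5  0.9]
```

Request:
apply_moves --motion '[[[0,0,0.0436],[0.253,0.0055,0],1],[[0,0,0.0436],[0.253,0.0055,0],1],[[0,0,0.0436],[0.253,0.0055,0],1],[[0,0,0.0436],[0.253,0.0055,0],1],[[0,0,0.0436],[0.253,0.0055,0],1],[[0,0,0.0436],[0.253,0.0055,0],1],[[0,0,0.0436],[0.253,0.0055,0],1],[[0,0,0.0436],[0.253,0.0055,0],1],[[0,0,0.0436],[0.253,0.0055,0],1],[[0,0,0.0436],[0.253,0.0055,0],1],[[0,0,0.0436],[0.253,0.0055,0],1],[[0,0,0.0436],[0.253,0.0055,0],1],[[0,0,0.0436],[0.253,0.0055,0],1],[[0,0,0.0436],[0.253,0.0055,0],1],[[0,0,0.0436],[0.253,0.0055,0],1],[[0,0,0.0436],[0.253,0.0055,0],1],[[0,0,0],[0,0,0],1],[[0,0,0],[0,0,0],1]]'

```text
t: 8.8
tool_pos: [0.484, -0.2749, 0.0567]
tool_rot: [3.141, 0.0, 1.835]
force: [0.4, 0.5, 0.2]
finger_gap: 0.003
finger_force: 0.0
```

```bash
python3 st.py; python3 - <<'E'
from fit import *
dial("top"); ctrl.snapshot("scene"); pegs("scene",(.54,-.26))
im,d=ctrl.snapshot("scene"); cv2.imwrite("pics/scene2.png",cv2.resize(im[170:320,260:460],None,fx=4,fy=4,interpolation=cv2.INTER_CUBIC))
E
```

```text
t 8.8 r 57.96183252980085 phi 194.86615305317 yaw+90 195.13104020421267 z 0.056705524299242825 F [0.4 0.5 0.2]
z dial med 0.3654941835534858
top circle [-22.9397   0.1996  23.5704]
scene peg ang [1.782e+02 9.300e+01 1.000e-01 2.611e+02] mod90 [88.2  3.   0.1 81.1] r [67.4 56.9 60.8 53.4]
```

View pics/scene2.png

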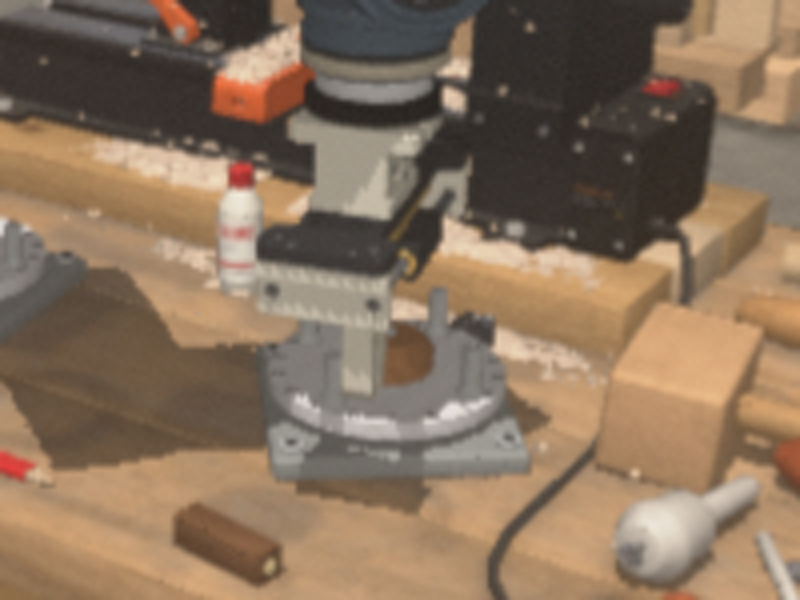

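Request:
apply_moves --motion '[[[0,0,0.0436],[0.253,0.0055,0],1],[[0,0,0.0436],[0.253,0.0055,0],1],[[0,0,0.0436],[0.253,0.0055,0],1],[[0,0,0.0436],[0.253,0.0055,0],1],[[0,0,0.0436],[0.253,0.0055,0],1],[[0,0,0.0436],[0.253,0.0055,0],1],[[0,0,0.0436],[0.253,0.0055,0],1],[[0,0,0.0436],[0.253,0.0055,0],1],[[0,0,0.0436],[0.253,0.0055,0],1],[[0,0,0.0436],[0.253,0.0055,0],1],[[0,0,0.0436],[0.253,0.0055,0],1],[[0,0,0.0436],[0.253,0.0055,0],1],[[0,0,0.0218],[0.127,0.0014,0],1],[[0,0,0.0218],[0.127,0.0014,0],1],[[0,0,0.0218],[0.127,0.0014,0],1],[[0,0,0.0218],[0.127,0.0014,0],1],[[0,0,0.0218],[0.127,0.0014,0],1],[[0,0,0.0218],[0.127,0.0014,0],1],[[0,0,0],[0,0,0],1],[[0,0,0],[0,0,0],1]]'

```text
t: 11.5
tool_pos: [0.4863, -0.2375, 0.0566]
tool_rot: [3.142, -0.0, 1.18]
force: [-0.1, -0.1, -0.7]
finger_gap: 0.004
finger_force: 0.0
```

```bash
python3 st.py; python3 - <<'E'
from fit import *
im,d=ctrl.snapshot("scene"); pegs("scene",(.54,-.26)); cv2.imwrite("pics/scene3.png",cv2.resize(im[170:320,260:460],None,fx=4,fy=4,interpolation=cv2.INTER_CUBIC))
E
```

```text
t 11.5 r 58.24202376468436 phi 157.28198259307848 yaw+90 157.5970163489063 z 0.056648195041730035 F [-0.1 -0.1 -0.7]
scene peg ang [305.5 141.   47.5 226.7] mod90 [35.5 51.  47.5 46.7] r [60.8 60.5 61.3 67.2]
```

View pics/scene3.png

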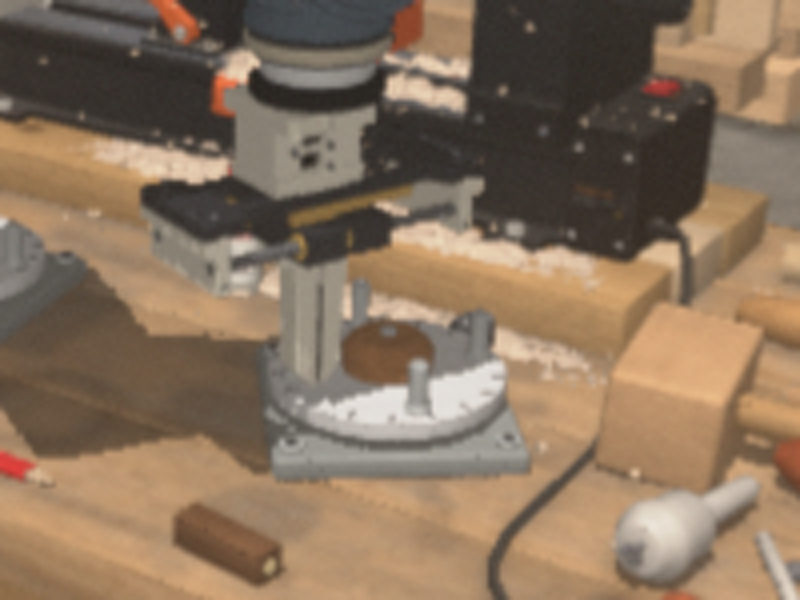

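Request:
apply_moves --motion '[[[0,0,0],[-0.4,0,0],1],[[0,0,0],[-0.4,0,0],1],[[0,0,0],[0,0,-1.5],1],[[0,0,0],[0,0,-2.5],1],[[0,0,0],[0,0,-4],1],[[0,0,0],[0,0,-4],1],[[0,0,0],[0,0,-4],1],[[0,0,0],[-4.4,-1.95,0],1],[[0,0,0],[-4.4,-1.95,0],1],[[0,0,0],[-4.4,-1.95,0],1],[[0,0,0],[-4.4,-1.95,0],1],[[0,0,0],[-4.4,-1.95,0],1],[[0,0,0],[-4.4,-1.95,0],1],[[0,0,0],[-4.4,-1.95,0],1],[[0,0,0],[-4.4,-1.95,0],1],[[0,0,0],[0,0,0],1],[[0,0,0],[0,0,0],1],[[0,0,0],[0,0,0],1]]'

```text
t: 13.85
tool_pos: [0.2056, -0.5101, 0.217]
tool_rot: [3.141, 0.0, 1.181]
force: [0.2, -0.6, -0.0]
finger_gap: 0.003
finger_force: 0.0
```

```bash
python3 st.py; python3 - <<'E'
from fit import *
im,f=dial("top"); cv2.imwrite("pics/top4.png",im)
E
```

```text
t 13.85 r 417.6439589362625 phi 216.79463738803187 yaw+90 157.6540484885023 z 0.21700099333097983 F [ 0.2 -0.6 -0. ]
z dial med 0.0359525789321343
top circle [ 0.5402 -0.2606  0.0709]
  blob 25 [ 0.5828 -0.2983  0.0639] ang -41.5
  blob 25 [ 0.5791 -0.2167  0.0656] ang 48.4
  blob 23 [ 0.5008 -0.3021  0.0662] ang -133.5
  blob 25 [ 0.4961 -0.2195  0.0638] ang 137.0
```

View pics/top4.png

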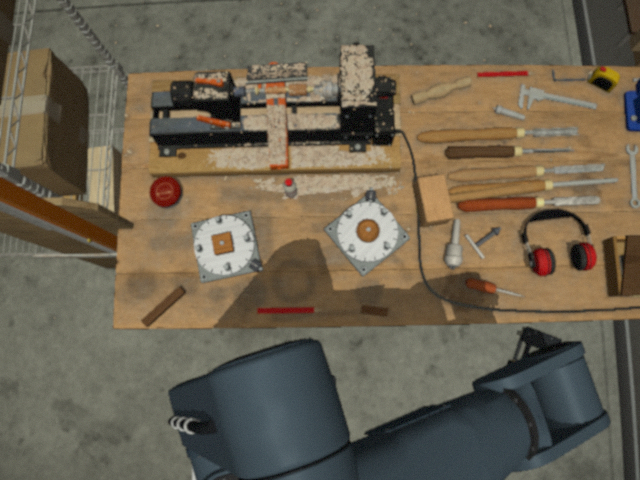

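The top view shows everything else unmoved. The round head's pegs are now at about 137.6° (mean offset), against about 217.9° at the start. That is 80° clockwise, or four clicks.

```bash
python3 -c "
from workcell import ctrl
print(ctrl.finish_job())"
```

```text
the job is handed in; nothing more can be done
None
```

I turned the round-knob head's dial four clicks clockwise (measured about 80° from the camera) and left it resting in that stop with the hand clear and nothing else moved; the job is handed in at about 14 s on the robot's clock.

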